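# Put the hardness tester's work rests back on their own pads

## Robot

A 6-joint arm with a two-finger parallel gripper is mounted at the origin on the work surface. World frame = base frame: x ahead of the robot, y to its left, z up, the work surface at z = 0. Lengths are in m, angles in rad, forces in N, time in s.
With the tool pointing down it reaches from about 0.225 to 0.875 m from the base axis. Payload 3.4 kg.
Tool frame: the origin (TCP) lies midway between the tips of the shut fingers; the grasp point (between the pads) lies 19 mm behind it; z points along the fingers, y is the line along which they close (so a half turn about z gives the same grasp; the last joint's range is limited). The gripper opens to 85 mm and grips with 20 to 120 N. Pads are 22 mm wide; open, the fingers measure 114 mm over their backs; the gripper's body (76 mm by 85 mm) begins 54 mm behind the grasp point. The pads swing forward as they close: fully open they stand 13 mm farther back than shut.
Start: joints at [-1.307, 0.276, 1.505, -0, 1.361, -0.121], TCP at [0.216, -0.533, 0.231] pointing down, gripper open.
Joint ranges: [-2.89, 2.89], [-0.75, 2.08], [0.22, 2.7], [-1.18, 4.32], [0.11, 2.71], [-2.7, 2.7]. Speed limits (rad/s): [2.57, 2.57, 3.14, 3.14, 3.14, 3.14].

## Interface

Orientations are given as a 3x3 rotation matrix whose columns are the frame's x, y, z axes.
In Python, from bench import ctrl gives the robot as it stands. The module is installed in compiled form; this text tells all that it offers.
- The arm moves only by the tool step_arm, never from a script. Its arguments are lists of equal length, an entry for each row: "gripper": the closure, from 0 (fully open) to 1 (shut); "delta_pos": the shift along the tool's x, y, z in m, a list of three; "turn": the turn, a rotation vector about the tool's x, y, z in rad, a list of three. In form: {"gripper": [gripper, ...], "delta_pos": [[x, y, z], ...], "turn": [[ax, ay, az], ...]}. A call has exactly 8 rows; each row is the pose to reach, as a shift and turn from the pose commanded when the call began, along the tool's axes at that moment; what a row does not reach only later rows make up. A row lasts 1/12 s, in which the tool goes at most 41.7 mm and 7.16 degrees, less where a joint would pass 70% of its speed; a pose out of reach is approached as far as the arm can. A call with a gripper value outside its range is refused whole. The fingers move at their own pace and stop on an object; "squeeze" is the grip in N (left out, the last holds). Time passes only in rows, so rows that repeat a pose let the fingers close, or fill a call up. It gives the time, the measured TCP pose, the force, the opening and the grip force at its end, in the units of the state.
- ctrl.get_state(): the state, without advancing time (a new reading comes with each control period).
- ctrl.get_image(name): name is "scene" or "top" or "wrist"; returns (picture, depth): 400x640x3 uint8, red, green, blue; 400x640 float32, m along the optical axis (not along the pixel's ray), 0 where there is no reading.
- ctrl.camera_params(name): a dict with "vertical_fov" (degrees; the focal length in pixels is half the picture's height over the tangent of half this angle, whatever the lens; pixels are square), "cx", "cy" (the principal point, pixels), "rvec" (rotation vector, rad) and "tvec" (3), from world to camera coordinates, as OpenCV has them; the wrist camera has in their place "mount" (4x4, takes a point from camera to tool coordinates, whose origin is the TCP and whose axes are the flange's). Camera axes: x right, y down, z forward; pixel columns grow to the right and rows downward; lengths in m; the calibration is good to about 2 mm. A picture is of the moment at which its call begins: read the wrist's pose just before it. camera_params takes no time and is no camera call.
- ctrl.sign_off(): hands the job in; it is judged then, once.
Trained networks look in the newest picture that a camera, given by its name, has taken for a name from the list of things; names that differ only in an ending like _2 or _b are one class to them, and where a whole thing is asked for, a point or a joint stands for the part that bears it (a point fixed in the world has none). Each returns a list of dicts, best first, with "conf" (0 to 1); they miss things now and then, are a little off and sometimes report something else, mostly with a low value. They report only what shows in the picture. A call takes as long as a camera call.
- ctrl.look_for(camera, query): "centre" ([column, row] in pixels, amid what is visible of it).
- ctrl.pinpoint(camera, query): "centre" ([column, row] in pixels: a listed point, or the origin of a listed thing).
The state is a dict: "time": time; "joint_pos": joint angles; "qvel": joint speeds; "joint_torque": joint torques, N m; "tcp_pos": TCP position; "ee_rot": TCP orientation; "wrist_force": force on the tool from outside, world axes, zero at the start; "moment": the same for the moment, N m; "finger_gap": opening from 0.0 (shut) to 1.0 (fully open); "finger_force": force on a finger pad.
Only numpy, scipy, OpenCV 4.12 (cv2) and the standard library are available. Lean on these libraries where they do the work, as an engineer would, in place of code of your own. Each camera call takes 0.05 s, during which the arm holds its last target. There are 200 camera calls.

## Task

The four work rests of the hardness tester are all on the wrong pads: put each one upright in the middle of the pad of its own colour, using the empty black pad to park one when you need room, and turn the red V rest so that it sits right down between the two rails of the red pad. Set each rest down gently rather than dropping it, and leave the white and orange indenter tube standing where it is.

Things in the scene. Friction and masses are not known exactly. Their poses are not given: they have to be found in the camera images.
- v_rest: V-shaped work rest with the red top: oblong steel block 70 mm long (its x), 44 mm wide (its y), 45 mm high, with a V groove along its length in the top (26 mm wide, 17 mm deep); grip across the 44 mm, side faces upright. Origin at the centre of its underside, z up. 0.44 to 0.66 kg. Starts upright on the yellow or the green pad, at any yaw.
- flat_rest: Flat work rest, blue: round, 45 mm high, foot 44 mm across up to 24 mm height, above it a flat round head 54 mm across, to be gripped by the head. Bright steel disc 36 mm across in the middle of the top. Origin at the centre of its underside, z up. 0.36 to 0.54 kg. Starts on whichever of the yellow and green pads the V rest is not on.
- spot_rest: Spot work rest, yellow: upright round body 44 mm across and 36 mm high (grip it there), with a pointed steel nose on top, total height 58 mm. Origin at the centre of its underside, z up. 0.32 to 0.48 kg. Starts on the red or the blue pad.
- dome_rest: Dome work rest, green: upright round body 42 mm across and 36 mm high (grip it there), with a rounded steel dome 30 mm across on top, total height 49.5 mm. Origin at the centre of its underside, z up. 0.32 to 0.48 kg. Starts on whichever of the red and blue pads the spot rest is not on.
- pad_red: Home of the V rest: fixed round red pad, 100 mm across, 4 mm thick; origin at the centre of its underside on the bench, z up. Two parallel steel rails along its x: 60 mm long, 8 mm wide, tops 8 mm above the pad, inner faces 60 mm apart (y = +-30 mm). The 44 mm wide V rest fits down between them, 8 mm to spare each side, its length along them (either way round); round rests fit too.
- pad_blue: Home of the flat rest: round blue pad, fixed to the bench, 100 mm across and 4 mm thick, with a grey centre spot 60 mm across; origin at the centre of its underside on the bench, z up. No rails.
- pad_yellow: Home of the spot rest: round yellow pad, fixed to the bench, 100 mm across and 4 mm thick, with a grey centre spot 60 mm across; origin at the centre of its underside on the bench, z up. No rails.
- pad_green: Home of the dome rest: round green pad, fixed to the bench, 100 mm across and 4 mm thick, with a grey centre spot 60 mm across; origin at the centre of its underside on the bench, z up. No rails.
- pad_spare: Spare place, empty at the start, for parking: round black pad, fixed to the bench, 100 mm across and 4 mm thick, with a grey centre spot 60 mm across; origin at the centre of its underside on the bench, z up. No rails.
- indenter_tube: White upright tube with an orange cap, 33 mm across, 58 mm high, loose, holding the delicate indenter. To be left alone. Origin at the centre of its underside. It stands among the pads.

How it is judged:
At the end, for the whole second after the job is handed in: Each rest stands upright (within 0.1 rad) on the pad of its own colour, its centre within 15 mm of the pad's centre, its underside less than 3 mm above the pad's face, and at rest; the red V rest lies along the rails of the red pad (within 0.26 rad, either way round) and down between them (horizontal distance between v_rest and pad_red below 0.015 m and z of v_rest in the frame of pad_red below 0.007 m and angle between each of v_rest, flat_rest, spot_rest, dome_rest's own z axis and vertical below 0.1 rad and linear speed of each of v_rest, flat_rest, spot_rest, dome_rest below 0.02 m/s and angular speed of each of v_rest, flat_rest, spot_rest, dome_rest below 0.2 rad/s and horizontal distance between flat_rest and pad_blue below 0.015 m and z of flat_rest in the frame of pad_blue below 0.007 m and horizontal distance between spot_rest and pad_yellow below 0.015 m and z of spot_rest in the frame of pad_yellow below 0.007 m and horizontal distance between dome_rest and pad_green below 0.015 m and z of dome_rest in the frame of pad_green below 0.007 m and angle between the x axis of v_rest and the x axis of pad_red, either way round below 0.26 rad); the robot touches nothing.
It fails at once if a rest is dropped (falls free faster than 0.7 m/s, a fall of about 25 mm) ((linear speed of v_rest above 0.7 m/s and contact force between the fingers and v_rest below 0.1 N) or (linear speed of flat_rest above 0.7 m/s and contact force between the fingers and flat_rest below 0.1 N) or (linear speed of spot_rest above 0.7 m/s and contact force between the fingers and spot_rest below 0.1 N) or (linear speed of dome_rest above 0.7 m/s and contact force between the fingers and dome_rest below 0.1 N)).
It fails at once if the indenter tube is shifted by more than 25 mm or tipped (distance of indenter_tube from where it was at the start of the episode above 0.025 m or angle between indenter_tube's own z axis and vertical above 0.4 rad).
It also fails if it takes over 144 s, if anything falls off the work surface, if the arm or the gripper's body presses on something with over 40 N, if the wrist force passes 120 N, or if a joint passes its speed limit or range.

## Working session

There is one attempt and no reset: what is moved stays moved. The work goes in short steps, Python scripts to look and compute and a tool call to move; the robot and the scene stay as the last step left them, time stands still between calls to the robot, and variables do not carry over. Pictures are saved under pics/ and viewed, at most 14 in all, crops included, and the job is handed in when it is done.

Besides the shell and the picture viewer there is one more tool, called after ">>>" by a JSON object that holds its "name" and its "arguments", one argument or row to a line. step_arm: Moves the arm, as the interface text tells. Its arguments: {"type":"object","properties":{"gripper":{"type":"array"},"delta_pos":{"type":"array"},"turn":{"type":"array"},"squeeze":{"type":"number"}},"required":["gripper","delta_pos","turn"]}

```bash
mkdir -p pics; ls
cat > h.py <<'E'
import numpy as np, cv2
from bench import ctrl
def cam(name, st=None):
    p=ctrl.camera_params(name); f=200/np.tan(np.radians(p["vertical_fov"])/2)
    K=np.array([[f,0,p["cx"]],[0,f,p["cy"]],[0,0,1.]])
    if "mount" in p:
        st=st or ctrl.get_state(); T=np.eye(4); T[:3,:3]=st["ee_rot"]; T[:3,3]=st["tcp_pos"]; T=T@np.array(p["mount"])
        return K,T[:3,:3],T[:3,3]
    R=cv2.Rodrigues(np.array(p["rvec"],float))[0]
    return K,R.T,-R.T@np.array(p["tvec"],float)
def ray(c,px,z):
    K,R,o=c; d=R@np.linalg.solve(K,np.array([px[0],px[1],1.])); return o+d*(z-o[2])/d[2]
def proj(c,P):
    K,R,o=c; q=K@(R.T@(np.asarray(P,float)-o)); return q[:2]/q[2]
def save(im,n): cv2.imwrite("pics/"+n+".png",im[:,:,::-1])
E
cat > a.py <<'E'
from h import *
np.set_printoptions(precision=4,suppress=True)
im,d=ctrl.get_image("top"); save(im,"top0"); c=cam("top")
print(c[2], c[1][:,2], {k:v for k,v in ctrl.camera_params("top").items()})
for n in "v_rest flat_rest spot_rest dome_rest pad_red pad_blue pad_yellow pad_green pad_spare indenter_tube".split():
    for r in ctrl.pinpoint("top",n)[:2]:
        z=0.0 if n[:3] in("pad","ind") else .004
        print(n,round(r["conf"],2),np.round(r["centre"],1),ray(c,r["centre"],z)[:2])
print(ctrl.get_state()); print(ctrl.camera_params("wrist"))
E
python3 a.py
```

```text
pics
[0.3906 0.0118 0.6911] [ 0.2427 -0.017  -0.97  ] {'vertical_fov': 55.28990516965755, 'cx': 312.1640395620268, 'cy': 193.1718148878286, 'rvec': array([ 2.0279, -2.1599,  0.2684]), 'tvec': array([0.0353, 0.5456, 0.5758])}
v_rest 0.83 [321.  264.6] [ 0.4313 -0.0076]
flat_rest 0.97 [188.7 262. ] [0.4507 0.2264]
spot_rest 0.74 [391.1 154.9] [ 0.6281 -0.1549]
pad_red 0.7 [243.1 165.2] [0.6265 0.1273]
pad_yellow 0.68 [321.4 260.9] [ 0.438  -0.0089]
pad_green 0.65 [190.1 259.6] [0.4551 0.2252]
pad_spare 0.64 [450.8 226.5] [ 0.485  -0.2491]
indenter_tube 0.57 [324.2 146.6] [ 0.6543 -0.0292]
indenter_tube 0.48 [322.8 259.9] [ 0.4396 -0.0115]
{'time': 0.55, 'joint_pos': array([-1.307 ,  0.2759,  1.5049, -0.    ,  1.3607, -0.121 ]), 'qvel': array([ 0.0003, -0.0001,  0.0005,  0.0003,  0.0001, -0.0016]), 'joint_torque': array([  0.    , -41.6321, -24.5935,  -0.    ,   0.0008,   0.    ]), 'tcp_pos': array([ 0.2159, -0.533 ,  0.2313]), 'ee_rot': array([[ 0.9269,  0.3754,  0.    ],
       [ 0.3754, -0.9269, -0.0001],
       [-0.    ,  0.    , -1.    ]]), 'wrist_force': array([0.3698, 0.5268, 0.6789]), 'moment': array([0.0123, 0.055 , 0.0247]), 'finger_force': 0.0, 'finger_gap': 1.002198851050797}
{'vertical_fov': 59.272814102299, 'cx': 322.7331056415717, 'cy': 191.78034202785028, 'mount': array([[-0.0012, -0.9481, -0.318 ,  0.0829],
       [ 1.    , -0.0008, -0.0014,  0.0002],
       [ 0.0011, -0.318 ,  0.9481, -0.1429],
       [ 0.    ,  0.    ,  0.    ,  1.    ]])}
```

View pics/top0.png

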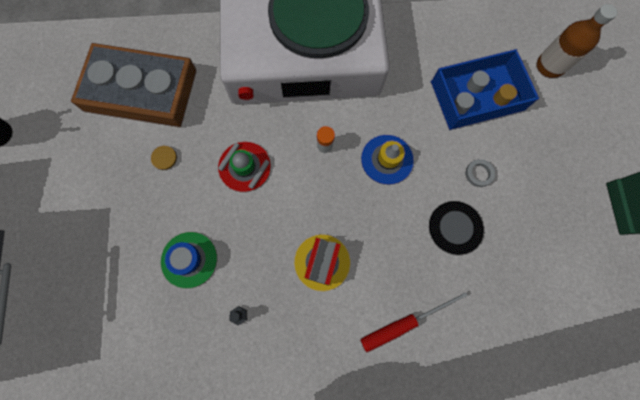

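The picture shows the dome on the red pad (243,165), the spot on blue (390,155), the flat on green (188,260) and the V on yellow (322,260). The tube is at (325,140) and the spare pad at (456,228). Next I'll measure these from colour and depth.

```bash
cat > b.py <<'E'
from h import *
from scipy.optimize import least_squares
np.set_printoptions(precision=4,suppress=True)
im,d=ctrl.get_image("top"); c=cam("top"); K,R,o=c
v,u=np.mgrid[:400,:640]; P=np.stack([(u-K[0,2])/K[0,0]*d,(v-K[1,2])/K[1,1]*d,d],-1)@R.T+o
hsv=cv2.cvtColor(im,cv2.COLOR_RGB2HSV); H,S,V=[hsv[...,i].astype(int) for i in range(3)]
px=dict(red=(244,166),blue=(388,159),yellow=(322,262),green=(189,260),spare=(456,228))
for n,(a,b) in px.items():
    near=(np.hypot(u-a,v-b)<34)
    m={"red":(S>120)&((H<8)|(H>172)),"blue":(S>120)&(abs(H-112)<14),"yellow":(S>120)&(abs(H-27)<6),"green":(S>100)&(abs(H-65)<17),"spare":(V<50)}[n]&near&(P[...,2]<.014)
    q=cv2.convexHull(np.argwhere(m)[:,::-1].astype(np.float32))[:,0]
    w=np.array([ray(c,k,.004)[:2] for k in q])
    s=least_squares(lambda x:np.hypot(*(w-x).T)-.05,w.mean(0),loss="soft_l1",f_scale=.002)
    print(n,"pad",s.x,"rms",np.sqrt(np.mean((np.hypot(*(w-s.x).T)-.05)**2)),"floor z",np.median(P[near][:,2]))
    for lo,hi in((.034,.046),(.046,.07)):
        t=near&(P[...,2]>lo)&(P[...,2]<hi)
        if t.sum()>8: print("   ",lo,t.sum(),"centroid",P[t].mean(0),"bbox mid",(P[t].max(0)+P[t].min(0))/2,"ext",np.ptp(P[t],axis=0))
    if n=="yellow":
        t=near&(P[...,2]>.036)&(P[...,2]<.06); r=cv2.minAreaRect((P[t][:,:2]*1000).astype(np.float32)); print("V rect",r, cv2.boxPoints(r))
    if n=="red":
        t=(np.hypot(u-a,v-b)<30)&(S<90)&(V>100)&(P[...,2]<.024)&(np.hypot(P[...,0]-s.x[0],P[...,1]-s.x[1])<.046)&(np.hypot(P[...,0]-s.x[0],P[...,1]-s.x[1])>.027); W=P[t][:,:2]
        l=np.unique(cv2.connectedComponents(t.astype(np.uint8))[1]); lab=cv2.connectedComponents(t.astype(np.uint8))[1]
        for k in l[1:]:
            g=P[lab==k][:,:2]
            if len(g)>15: e,E=np.linalg.eigh(np.cov(g.T)); print("  rail",len(g),g.mean(0),np.degrees(np.arctan2(E[1,1],E[0,1])),np.sqrt(e)*12**.5)
t=(np.hypot(u-325,v-140)<20)&(P[...,2]>.04); print("tube",P[t].mean(0))
im,_=ctrl.get_image("top"); save(cv2.resize(im[120:300,140:500],None,fx=2,fy=2,interpolation=cv2.INTER_CUBIC),"crop")
E
python3 b.py
```

```text
red pad [0.6239 0.1247] rms 0.0008394598510428164 floor z 0.002948302437104866
    0.034 258 centroid [0.6193 0.1233 0.0402] bbox mid [0.6217 0.1243 0.0401] ext [0.0404 0.0402 0.0118]
    0.046 155 centroid [0.6211 0.1239 0.0503] bbox mid [0.6222 0.1246 0.0508] ext [0.0259 0.025  0.0095]
  rail 101 [0.6426 0.1542] 145.6427127332979 [0.0084 0.0562]
  rail 61 [0.5937 0.1054] 144.9406732519801 [0.0088 0.0323]
blue pad [ 0.6207 -0.1463] rms 0.0010368285121070044 floor z 0.002884589804622917
    0.034 345 centroid [ 0.619  -0.1477  0.0401] bbox mid [ 0.6213 -0.1491  0.0399] ext [0.0434 0.0431 0.0116]
    0.046 104 centroid [ 0.6187 -0.1471  0.0552] bbox mid [ 0.6196 -0.1483  0.0549] ext [0.0176 0.0178 0.0175]
yellow pad [ 0.4362 -0.0091] rms 0.0009527452149878127 floor z 0.00387914308169357
    0.034 464 centroid [ 0.4346 -0.0091  0.0401] bbox mid [ 0.4343 -0.0071  0.04  ] ext [0.0742 0.0574 0.0119]
    0.046 609 centroid [ 0.4345 -0.0091  0.0487] bbox mid [ 0.435  -0.0087  0.049 ] ext [0.0798 0.0634 0.006 ]
V rect ((435.2214660644531, -9.288230895996094), (43.90642166137695, 70.28192901611328), 70.02921295166016) [[394.6957 -17.9192]
 [460.7514 -41.9234]
 [475.7472  -0.6572]
 [409.6916  23.3469]]
green pad [0.4555 0.2271] rms 0.0010488746977351667 floor z 0.003657021652392456
    0.034 69 centroid [0.4478 0.2051 0.0398] bbox mid [0.4523 0.2118 0.0401] ext [0.0509 0.0268 0.0118]
    0.046 825 centroid [0.4535 0.225  0.049 ] bbox mid [0.4538 0.2254 0.0498] ext [0.0519 0.0535 0.0072]
spare pad [ 0.4832 -0.2565] rms 0.0013702370760088304 floor z 0.003145824068518821
tube [ 0.647  -0.0287  0.0704]
```

View pics/crop.png

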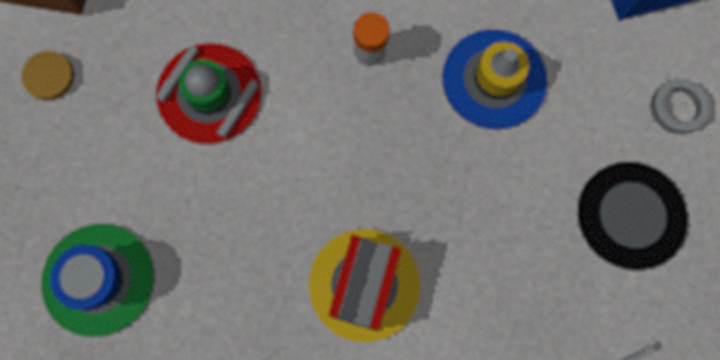

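Poses are clear. The plan is spot to spare, flat to blue, dome to green, V to red, then spot to yellow. I'll write a move helper and check the tester's height.

```bash
cat > m.py <<'E'
import sys
from h import *
# usage: m.py x,y,z,yawdeg ...  chained deltas from the present pose
def plan(ts):
    st=ctrl.get_state(); p=np.array(st["tcp_pos"]); R=np.array(st["ee_rot"]); psi=np.degrees(np.arctan2(R[1,0],R[0,0]))
    print("t",round(st["time"],2),"p",np.round(p,4),"yaw",round(psi,2),"tilt",np.round(R[:,2],4),"gap",round(st["finger_gap"],3),"F",np.round(st["wrist_force"],1))
    for t in ts:
        x,y,z,a=t; d=R.T@(np.array([x,y,z])-p); da=np.radians((psi-a+180)%360-180)
        print(t,"d",np.round(d,4),"turn",round(da,4)," dist",round(np.linalg.norm(d),3))
        p=np.array([x,y,z]); psi=a; s,k=np.sin(np.radians(a)),np.cos(np.radians(a)); R=np.array([[k,s,0],[s,-k,0],[0,0,-1.]])
if __name__=="__main__": plan([tuple(map(float,a.split(","))) for a in sys.argv[1:]])
E
python3 m.py .42,-.34,.18,22 .6205,-.1487,.13,22 .6205,-.1487,.006,22 .6205,-.1487,.1,22 .4832,-.2565,.1,22 .4832,-.2565,.007,22
python3 - <<'E'
from h import *
im,d=ctrl.get_image("top");K,R,o=cam("top")
v,u=np.mgrid[:400,:640]; P=np.stack([(u-K[0,2])/K[0,0]*d,(v-K[1,2])/K[1,1]*d,d],-1)@R.T+o
for r,c in((92,300),(60,240),(60,360),(30,310),(100,130),(95,480),(138,325),(131,325)): print(r,c,np.round(P[r,c],3))
E
```

```text
t 0.65 p [ 0.2159 -0.533   0.2314] yaw 22.05 tilt [ 1.e-04 -2.e-04 -1.e+00] gap 1.002 F [-0.7 -0.6 -0.2]
(0.42, -0.34, 0.18, 22.0) d [ 0.2617 -0.1023  0.0513] turn 0.0008  dist 0.286
(0.6205, -0.1487, 0.13, 22.0) d [ 0.2576 -0.1023  0.05  ] turn 0.0  dist 0.282
(0.6205, -0.1487, 0.006, 22.0) d [0.    0.    0.124] turn 0.0  dist 0.124
(0.6205, -0.1487, 0.1, 22.0) d [ 0.     0.    -0.094] turn 0.0  dist 0.094
(0.4832, -0.2565, 0.1, 22.0) d [-0.1677  0.0485  0.    ] turn 0.0  dist 0.175
(0.4832, -0.2565, 0.007, 22.0) d [0.    0.    0.093] turn 0.0  dist 0.093
92 300 [0.748 0.011 0.046]
60 240 [0.786 0.112 0.099]
60 360 [ 0.773 -0.097  0.1  ]
30 310 [ 0.823 -0.013  0.121]
100 130 [0.752 0.327 0.045]
95 480 [ 0.741 -0.344  0.006]
138 325 [ 0.648 -0.028  0.058]
131 325 [ 0.662 -0.029  0.057]
```

>>> {"name": "step_arm", "arguments": {
  "gripper": [0, 0, 0, 0, 0, 0, 0, 0],
  "delta_pos": [
    [0.033, -0.013, 0.006],
    [0.066, -0.026, 0.013],
    [0.1, -0.039, 0.02],
    [0.133, -0.052, 0.026],
    [0.166, -0.065, 0.033],
    [0.2, -0.078, 0.039],
    [0.232, -0.09, 0.045],
    [0.262, -0.102, 0.051]
  ],
  "turn": [
    [0, 0, 0],
    [0, 0, 0],
    [0, 0, 0],
    [0, 0, 0],
    [0, 0, 0],
    [0, 0, 0],
    [0, 0, 0],
    [0, 0, 0]
  ],
  "squeeze": 60
}}

```text
time: 1.37
tcp_pos: [0.4217, -0.3387, 0.1802]
ee_rot: [[0.927, 0.376, 0.001], [0.376, -0.927, -0.0], [0.0, 0.001, -1.0]]
wrist_force: [0.6, -0.7, -0.3]
finger_gap: 0.999
finger_force: 0.0
```

>>> {"name": "step_arm", "arguments": {
  "gripper": [0, 0, 0, 0, 0, 0, 0, 0],
  "delta_pos": [
    [0.037, -0.015, 0.008],
    [0.074, -0.03, 0.015],
    [0.111, -0.045, 0.022],
    [0.148, -0.06, 0.03],
    [0.185, -0.074, 0.037],
    [0.222, -0.088, 0.044],
    [0.258, -0.102, 0.05],
    [0.258, -0.102, 0.05]
  ],
  "turn": [
    [0, 0, 0],
    [0, 0, 0],
    [0, 0, 0],
    [0, 0, 0],
    [0, 0, 0],
    [0, 0, 0],
    [0, 0, 0],
    [0, 0, 0]
  ]
}}

```text
time: 2.03
tcp_pos: [0.6258, -0.1433, 0.1288]
ee_rot: [[0.925, 0.38, 0.003], [0.38, -0.925, 0.003], [0.004, -0.002, -1.0]]
wrist_force: [-0.1, -0.5, -0.1]
finger_gap: 0.999
finger_force: 0.0
```

Run:
```python
from h import *
from m import plan
st=ctrl.get_state(); im,d=ctrl.get_image("wrist"); save(im,"w1"); K,R,o=cam("wrist",st)
v,u=np.mgrid[:400,:640]; P=np.stack([(u-K[0,2])/K[0,0]*d,(v-K[1,2])/K[1,1]*d,d],-1)@R.T+o
for lo,hi in((.035,.044),(.046,.07)):
    t=(P[...,2]>lo)&(P[...,2]<hi)&(np.hypot(P[...,0]-.62,P[...,1]+.148)<.035); print(t.sum(),P[t].mean(0),(P[t].max(0)+P[t].min(0))/2,np.ptp(P[t],axis=0))
plan([(.6205,-.1487,.006,22)])
```

```text
2050 [ 0.62534357 -0.14705167  0.04020275] [ 0.62308469 -0.14802084  0.03949179] [0.04367618 0.04359639 0.00898279]
730 [ 0.62581719 -0.14684233  0.05559694] [ 0.6244872  -0.14799085  0.05491833] [0.01881633 0.02103916 0.0178127 ]
t 2.08 p [ 0.6232 -0.1458  0.1291] yaw 22.32 tilt [-3.e-04  9.e-04 -1.e+00] gap 1.002 F [-0.3  0.3  0.3]
(0.6205, -0.1487, 0.006, 22) d [-0.0036  0.0018  0.1231] turn 0.0055  dist 0.123
```

View pics/w1.png

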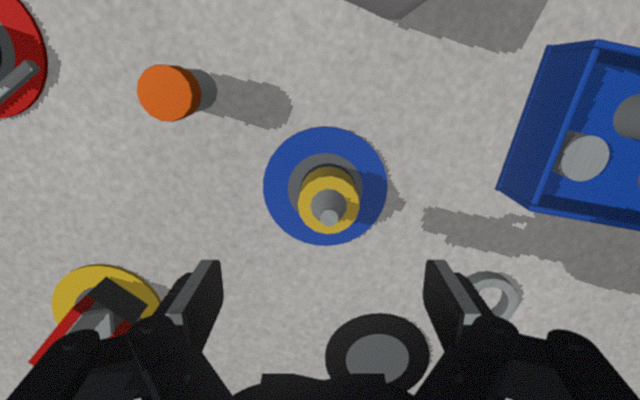

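The wrist view shows the yellow spot rest at (328,200) on the blue pad, between the fingers, with the tube clear at (168,92). I'll descend and grip.

>>> {"name": "step_arm", "arguments": {
  "gripper": [0, 0, 0, 0, 0, 0, 0, 0],
  "delta_pos": [
    [0.001, 0, 0.02],
    [0.001, 0, 0.04],
    [0.001, 0, 0.06],
    [0.001, 0, 0.08],
    [0.001, 0, 0.1],
    [0.001, 0, 0.115],
    [0.001, 0, 0.123],
    [0.001, 0, 0.123]
  ],
  "turn": [
    [0, 0, 0],
    [0, 0, 0],
    [0, 0, 0],
    [0, 0, 0],
    [0, 0, 0],
    [0, 0, 0],
    [0, 0, 0],
    [0, 0, 0]
  ]
}}

```text
time: 2.75
tcp_pos: [0.6202, -0.1488, 0.0056]
ee_rot: [[0.927, 0.374, -0.004], [0.374, -0.927, 0.001], [-0.003, -0.002, -1.0]]
wrist_force: [0.3, -0.3, 0.6]
finger_gap: 1.0
finger_force: 0.0
```

>>> {"name": "step_arm", "arguments": {
  "gripper": [1, 1, 1, 1, 1, 1, 1, 1],
  "delta_pos": [
    [0, 0, 0],
    [0, 0, 0],
    [0, 0, 0],
    [0, 0, 0],
    [0, 0, 0],
    [0, 0, 0],
    [0, 0, 0],
    [0, 0, 0]
  ],
  "turn": [
    [0, 0, 0],
    [0, 0, 0],
    [0, 0, 0],
    [0, 0, 0],
    [0, 0, 0],
    [0, 0, 0],
    [0, 0, 0],
    [0, 0, 0]
  ]
}}

```text
time: 3.42
tcp_pos: [0.623, -0.1486, 0.0089]
ee_rot: [[0.927, 0.375, 0.002], [0.375, -0.927, -0.001], [0.002, 0.002, -1.0]]
wrist_force: [0.1, 0.3, 6.2]
finger_gap: 0.5
finger_force: 61.6
```

>>> {"name": "step_arm", "arguments": {
  "gripper": [1, 1, 1, 1, 1, 1, 1, 1],
  "delta_pos": [
    [0, 0, -0.008],
    [0, 0, -0.02],
    [0, 0, -0.035],
    [0, 0, -0.05],
    [0, 0, -0.065],
    [0, 0, -0.08],
    [0, 0, -0.09],
    [0, 0, -0.094]
  ],
  "turn": [
    [0, 0, 0],
    [0, 0, 0],
    [0, 0, 0],
    [0, 0, 0],
    [0, 0, 0],
    [0, 0, 0],
    [0, 0, 0],
    [0, 0, 0]
  ]
}}

```text
time: 4.08
tcp_pos: [0.6229, -0.1486, 0.1034]
ee_rot: [[0.927, 0.375, 0.003], [0.375, -0.927, -0.001], [0.002, 0.002, -1.0]]
wrist_force: [0.3, -0.6, -4.0]
finger_gap: 0.494
finger_force: 61.5
```

>>> {"name": "step_arm", "arguments": {
  "gripper": [1, 1, 1, 1, 1, 1, 1, 1],
  "delta_pos": [
    [-0.02, 0.006, 0],
    [-0.045, 0.013, 0],
    [-0.075, 0.022, 0],
    [-0.105, 0.031, 0],
    [-0.135, 0.04, 0],
    [-0.158, 0.046, 0],
    [-0.169, 0.049, 0],
    [-0.169, 0.049, 0]
  ],
  "turn": [
    [0, 0, 0],
    [0, 0, 0],
    [0, 0, 0],
    [0, 0, 0],
    [0, 0, 0],
    [0, 0, 0],
    [0, 0, 0],
    [0, 0, 0]
  ]
}}

```text
time: 4.75
tcp_pos: [0.4815, -0.2581, 0.1009]
ee_rot: [[0.928, 0.373, -0.002], [0.373, -0.928, 0.0], [-0.002, -0.001, -1.0]]
wrist_force: [0.3, -0.5, -4.5]
finger_gap: 0.496
finger_force: 61.5
```

Run:
```python
from h import *
from m import plan
st=ctrl.get_state(); im,d=ctrl.get_image("wrist"); save(im,"w2")
plan([(.4832,-.2565,.007,22)])
```

```text
t 4.8 p [ 0.4832 -0.2574  0.1011] yaw 21.92 tilt [-1.e-04  8.e-04 -1.e+00] gap 0.502 F [ 0.4  0.6 -3.6]
(0.4832, -0.2565, 0.007, 22) d [ 0.0003 -0.0008  0.0941] turn -0.0015  dist 0.094
```

View pics/w2.png

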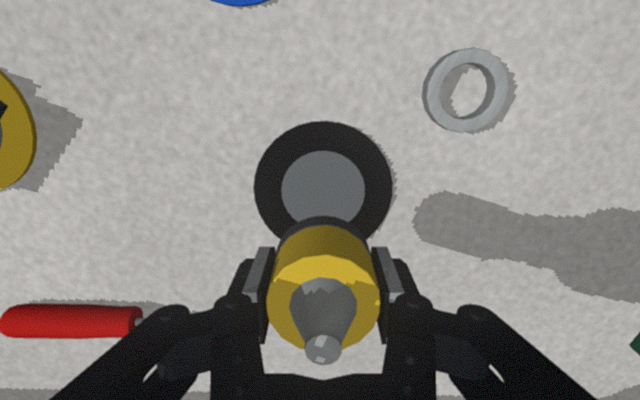

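The spot rest is held upright, and the spare pad is at (323,185), below and ahead of it in the oblique view. Lowering.

>>> {"name": "step_arm", "arguments": {
  "gripper": [1, 1, 1, 1, 1, 1, 1, 1],
  "delta_pos": [
    [0, 0, 0.015],
    [0, 0, 0.035],
    [0, 0, 0.055],
    [0, 0, 0.072],
    [0, 0, 0.082],
    [0, 0, 0.087],
    [0, 0, 0.09],
    [0, 0, 0.092]
  ],
  "turn": [
    [0, 0, 0],
    [0, 0, 0],
    [0, 0, 0],
    [0, 0, 0],
    [0, 0, 0],
    [0, 0, 0],
    [0, 0, 0],
    [0, 0, 0]
  ]
}}

```text
time: 5.47
tcp_pos: [0.4849, -0.2572, 0.0095]
ee_rot: [[0.927, 0.376, 0.001], [0.376, -0.927, -0.001], [0.001, 0.001, -1.0]]
wrist_force: [0.7, 0.3, -3.7]
finger_gap: 0.498
finger_force: 61.6
```

>>> {"name": "step_arm", "arguments": {
  "gripper": [1, 1, 1, 1, 1, 1, 1, 1],
  "delta_pos": [
    [0, 0, 0.001],
    [0, 0, 0.001],
    [0, 0, 0.002],
    [0, 0, 0.002],
    [0, 0, 0.003],
    [0, 0, 0.003],
    [0, 0, 0.003],
    [0, 0, 0.003]
  ],
  "turn": [
    [0, 0, 0],
    [0, 0, 0],
    [0, 0, 0],
    [0, 0, 0],
    [0, 0, 0],
    [0, 0, 0],
    [0, 0, 0],
    [0, 0, 0]
  ]
}}

```text
time: 6.13
tcp_pos: [0.4847, -0.2576, 0.0089]
ee_rot: [[0.927, 0.375, 0.002], [0.375, -0.927, -0.002], [0.002, 0.002, -1.0]]
wrist_force: [-3.1, 2.6, 11.0]
finger_gap: 0.497
finger_force: 63.4
```

>>> {"name": "step_arm", "arguments": {
  "gripper": [0, 0, 0, 0, 0, 0, 0, 0],
  "delta_pos": [
    [0, 0, 0],
    [0, 0, 0],
    [0, 0, 0],
    [0, 0, 0],
    [0, 0, 0],
    [0, 0, 0],
    [0, 0, -0.01],
    [0, 0, -0.03]
  ],
  "turn": [
    [0, 0, 0],
    [0, 0, 0],
    [0, 0, 0],
    [0, 0, 0],
    [0, 0, 0],
    [0, 0, 0],
    [0, 0, 0],
    [0, 0, 0]
  ]
}}

```text
time: 6.8
tcp_pos: [0.4822, -0.2561, 0.0349]
ee_rot: [[0.927, 0.375, -0.005], [0.375, -0.927, 0.003], [-0.003, -0.005, -1.0]]
wrist_force: [0.2, -0.0, 0.3]
finger_gap: 1.0
finger_force: 0.0
```

```bash
python3 m.py .4832,-.2565,.14,22 .47,0,.14,22 .4538,.2254,.14,22 .4538,.2254,.012,22 .4538,.2254,.11,22 .535,.04,.11,22 .6207,-.1463,.11,22 .6207,-.1463,.016,22
```

```text
t 6.8 p [ 0.4822 -0.2561  0.0349] yaw 22.04 tilt [-0.0046  0.0032 -1.    ] gap 1.0 F [ 0.2 -0.   0.3]
(0.4832, -0.2565, 0.14, 22.0) d [ 0.0004  0.0003 -0.1051] turn 0.0007  dist 0.105
(0.47, 0.0, 0.14, 22.0) d [ 0.0838 -0.2428  0.    ] turn 0.0  dist 0.257
(0.4538, 0.2254, 0.14, 22.0) d [ 0.0694 -0.2151  0.    ] turn 0.0  dist 0.226
(0.4538, 0.2254, 0.012, 22.0) d [0.    0.    0.128] turn 0.0  dist 0.128
(0.4538, 0.2254, 0.11, 22.0) d [ 0.     0.    -0.098] turn 0.0  dist 0.098
(0.535, 0.04, 0.11, 22.0) d [0.0058 0.2023 0.    ] turn 0.0  dist 0.202
(0.6207, -0.1463, 0.11, 22.0) d [0.0097 0.2048 0.    ] turn 0.0  dist 0.205
(0.6207, -0.1463, 0.016, 22.0) d [0.    0.    0.094] turn 0.0  dist 0.094
```

>>> {"name": "step_arm", "arguments": {
  "gripper": [0, 0, 0, 0, 0, 0, 0, 0],
  "delta_pos": [
    [0, 0, -0.03],
    [0, 0, -0.065],
    [0.004, -0.01, -0.095],
    [0.014, -0.04, -0.105],
    [0.026, -0.075, -0.105],
    [0.038, -0.11, -0.105],
    [0.05, -0.145, -0.105],
    [0.062, -0.18, -0.105]
  ],
  "turn": [
    [0, 0, 0],
    [0, 0, 0],
    [0, 0, 0],
    [0, 0, 0],
    [0, 0, 0],
    [0, 0, 0],
    [0, 0, 0],
    [0, 0, 0]
  ]
}}

```text
time: 7.47
tcp_pos: [0.4735, -0.0656, 0.1422]
ee_rot: [[0.927, 0.375, 0.001], [0.375, -0.927, -0.0], [0.001, 0.001, -1.0]]
wrist_force: [0.2, -0.2, -0.0]
finger_gap: 0.999
finger_force: 0.0
```

>>> {"name": "step_arm", "arguments": {
  "gripper": [0, 0, 0, 0, 0, 0, 0, 0],
  "delta_pos": [
    [0.012, -0.037, 0],
    [0.024, -0.074, 0],
    [0.036, -0.11, 0],
    [0.048, -0.147, 0],
    [0.06, -0.184, 0],
    [0.072, -0.221, 0],
    [0.083, -0.255, 0],
    [0.091, -0.278, 0]
  ],
  "turn": [
    [0, 0, 0],
    [0, 0, 0],
    [0, 0, 0],
    [0, 0, 0],
    [0, 0, 0],
    [0, 0, 0],
    [0, 0, 0],
    [0, 0, 0]
  ]
}}

```text
time: 8.13
tcp_pos: [0.4531, 0.2279, 0.1421]
ee_rot: [[0.926, 0.377, 0.001], [0.377, -0.926, 0.001], [0.001, -0.001, -1.0]]
wrist_force: [0.8, 0.4, 0.6]
finger_gap: 1.001
finger_force: 0.0
```

Run:
```python
from h import *
from m import plan
for k in range(4): ctrl.get_image("top")
st=ctrl.get_state(); im,d=ctrl.get_image("wrist"); save(im,"w3"); K,R,o=cam("wrist",st)
v,u=np.mgrid[:400,:640]; P=np.stack([(u-K[0,2])/K[0,0]*d,(v-K[1,2])/K[1,1]*d,d],-1)@R.T+o
t=(P[...,2]>.044)&(P[...,2]<.055)&(np.hypot(P[...,0]-.454,P[...,1]-.2254)<.04); print(t.sum(),P[t].mean(0),(P[t].max(0)+P[t].min(0))/2,np.ptp(P[t],axis=0))
plan([(.4538,.2254,.012,22)])
```

```text
4279 [0.45680944 0.22730678 0.04943247] [0.45551193 0.22681333 0.04814532] [0.05374607 0.05312888 0.00813013]
t 8.38 p [0.4536 0.2243 0.1415] yaw 22.08 tilt [-0.e+00 -8.e-04 -1.e+00] gap 1.004 F [0.4 0.6 0.3]
(0.4538, 0.2254, 0.012, 22) d [ 0.0006 -0.0011  0.1295] turn 0.0013  dist 0.13
```

>>> {"name": "step_arm", "arguments": {
  "gripper": [0, 0, 0, 0, 0, 0, 0, 0],
  "delta_pos": [
    [0.002, -0.001, 0.02],
    [0.002, -0.001, 0.045],
    [0.002, -0.001, 0.07],
    [0.002, -0.001, 0.095],
    [0.002, -0.001, 0.115],
    [0.002, -0.001, 0.125],
    [0.002, -0.001, 0.129],
    [0.002, -0.001, 0.129]
  ],
  "turn": [
    [0, 0, 0],
    [0, 0, 0],
    [0, 0, 0],
    [0, 0, 0],
    [0, 0, 0],
    [0, 0, 0],
    [0, 0, 0],
    [0, 0, 0]
  ]
}}

```text
time: 9.05
tcp_pos: [0.4553, 0.2255, 0.0119]
ee_rot: [[0.927, 0.374, -0.001], [0.374, -0.927, -0.001], [-0.001, 0.0, -1.0]]
wrist_force: [0.1, -0.1, -0.3]
finger_gap: 0.998
finger_force: 0.0
```

>>> {"name": "step_arm", "arguments": {
  "gripper": [1, 1, 1, 1, 1, 1, 1, 1],
  "delta_pos": [
    [0, 0, 0],
    [0, 0, 0],
    [0, 0, 0],
    [0, 0, 0],
    [0, 0, 0],
    [0, 0, 0],
    [0, 0, 0],
    [0, 0, 0]
  ],
  "turn": [
    [0, 0, 0],
    [0, 0, 0],
    [0, 0, 0],
    [0, 0, 0],
    [0, 0, 0],
    [0, 0, 0],
    [0, 0, 0],
    [0, 0, 0]
  ]
}}

```text
time: 9.72
tcp_pos: [0.4563, 0.2267, 0.0139]
ee_rot: [[0.927, 0.376, 0.003], [0.376, -0.927, 0.001], [0.003, 0.0, -1.0]]
wrist_force: [-0.5, -1.0, 4.8]
finger_gap: 0.612
finger_force: 62.3
```

>>> {"name": "step_arm", "arguments": {
  "gripper": [1, 1, 1, 1, 1, 1, 1, 1],
  "delta_pos": [
    [0, 0, -0.008],
    [0, 0, -0.02],
    [0, 0, -0.035],
    [0, 0, -0.05],
    [0, 0, -0.065],
    [0, 0, -0.08],
    [0, 0, -0.092],
    [0, 0, -0.1]
  ],
  "turn": [
    [0, 0, 0],
    [0, 0, 0],
    [0, 0, 0],
    [0, 0, 0],
    [0, 0, 0],
    [0, 0, 0],
    [0, 0, 0],
    [0, 0, 0]
  ]
}}

```text
time: 10.38
tcp_pos: [0.4553, 0.2266, 0.1139]
ee_rot: [[0.927, 0.376, 0.001], [0.376, -0.927, 0.0], [0.002, 0.0, -1.0]]
wrist_force: [-0.5, 0.5, -4.7]
finger_gap: 0.613
finger_force: 63.9
```

```bash
python3 m.py .535,.04,.112,22 .6207,-.1463,.112,22
```

```text
t 10.38 p [0.4553 0.2266 0.1139] yaw 22.06 tilt [ 1.5e-03  4.0e-04 -1.0e+00] gap 0.613 F [-0.5  0.5 -4.7]
(0.535, 0.04, 0.112, 22.0) d [0.0037 0.2028 0.0019] turn 0.0011  dist 0.203
(0.6207, -0.1463, 0.112, 22.0) d [0.0097 0.2048 0.    ] turn 0.0  dist 0.205
```

>>> {"name": "step_arm", "arguments": {
  "gripper": [1, 1, 1, 1, 1, 1, 1, 1],
  "delta_pos": [
    [0, 0.012, 0],
    [0.001, 0.03, 0],
    [0.002, 0.055, 0],
    [0.003, 0.085, 0],
    [0.004, 0.115, 0],
    [0.005, 0.145, 0],
    [0.006, 0.175, 0],
    [0.007, 0.205, 0]
  ],
  "turn": [
    [0, 0, 0],
    [0, 0, 0],
    [0, 0, 0],
    [0, 0, 0],
    [0, 0, 0],
    [0, 0, 0],
    [0, 0, 0],
    [0, 0, 0]
  ]
}}

```text
time: 11.05
tcp_pos: [0.5383, 0.037, 0.1115]
ee_rot: [[0.927, 0.375, -0.002], [0.375, -0.927, -0.0], [-0.002, -0.0, -1.0]]
wrist_force: [0.6, -0.1, -4.4]
finger_gap: 0.609
finger_force: 63.9
```

>>> {"name": "step_arm", "arguments": {
  "gripper": [1, 1, 1, 1, 1, 1, 1, 1],
  "delta_pos": [
    [0.001, 0.03, 0],
    [0.002, 0.06, 0],
    [0.003, 0.09, 0],
    [0.004, 0.12, 0],
    [0.005, 0.15, 0],
    [0.006, 0.175, 0],
    [0.007, 0.193, 0],
    [0.007, 0.203, 0]
  ],
  "turn": [
    [0, 0, 0],
    [0, 0, 0],
    [0, 0, 0],
    [0, 0, 0],
    [0, 0, 0],
    [0, 0, 0],
    [0, 0, 0],
    [0, 0, 0]
  ]
}}

```text
time: 11.72
tcp_pos: [0.6217, -0.1497, 0.1111]
ee_rot: [[0.928, 0.374, -0.001], [0.374, -0.928, -0.001], [-0.001, 0.001, -1.0]]
wrist_force: [-0.2, -0.1, -4.9]
finger_gap: 0.613
finger_force: 63.9
```

```bash
cat > padchk.py <<'E'
# pad centre from the wrist picture: padchk.py colour x y x0 y0  (hull of colour near the expected place, circle fit at z=.004)
import sys
from h import *
from scipy.optimize import least_squares
from m import plan
n=sys.argv[1]; e=np.array(list(map(float,sys.argv[2:4])))
for k in range(3): ctrl.get_image("top")
st=ctrl.get_state(); im,d=ctrl.get_image("wrist"); c=cam("wrist",st); K,R,o=c
v,u=np.mgrid[:400,:640]; P=np.stack([(u-K[0,2])/K[0,0]*d,(v-K[1,2])/K[1,1]*d,d],-1)@R.T+o
H,S,V=[x.astype(int) for x in cv2.split(cv2.cvtColor(im,cv2.COLOR_RGB2HSV))]
m={"red":(S>120)&((H<8)|(H>172)),"blue":(S>120)&(abs(H-112)<14),"yellow":(S>120)&(abs(H-27)<6),"green":(S>100)&(abs(H-65)<17)}[n]
m&=(np.hypot(P[...,0]-e[0],P[...,1]-e[1])<.058)&(P[...,2]<.012)
r=np.hypot(P[...,0]-e[0],P[...,1]-e[1]); ed=cv2.Canny((m*255).astype(np.uint8),50,150)>0
ed&=(r>.043)&(r<.057)
w=np.array([ray(c,(b,a),.004)[:2] for a,b in np.argwhere(ed)])
s=least_squares(lambda x:np.hypot(*(w-x).T)-.05,e,loss="soft_l1",f_scale=.001)
print("pad",n,s.x,len(w),"med res",np.median(abs(s.fun))); save(im,"pc_"+n); plan([tuple(map(float,a.split(","))) for a in sys.argv[4:]])
E
python3 padchk.py blue .6207 -.1463 .6207,-.1463,.112,22
```

```text
pad blue [ 0.62194976 -0.14608433] 448 med res 0.0005061673907025485
t 11.92 p [ 0.6201 -0.1456  0.1115] yaw 22.03 tilt [-0.0026  0.0017 -1.    ] gap 0.611 F [ 0.3  0.5 -5.3]
(0.6207, -0.1463, 0.112, 22.0) d [ 0.0003  0.0008 -0.0005] turn 0.0005  dist 0.001
```

>>> {"name": "step_arm", "arguments": {
  "gripper": [1, 1, 1, 1, 1, 1, 1, 1],
  "delta_pos": [
    [0.001, 0.001, 0.015],
    [0.001, 0.001, 0.035],
    [0.001, 0.001, 0.06],
    [0.001, 0.001, 0.08],
    [0.001, 0.001, 0.09],
    [0.001, 0.001, 0.095],
    [0.001, 0.001, 0.098],
    [0.001, 0.001, 0.099]
  ],
  "turn": [
    [0, 0, 0],
    [0, 0, 0],
    [0, 0, 0],
    [0, 0, 0],
    [0, 0, 0],
    [0, 0, 0],
    [0, 0, 0],
    [0, 0, 0]
  ]
}}

```text
time: 12.58
tcp_pos: [0.623, -0.1466, 0.014]
ee_rot: [[0.927, 0.376, 0.001], [0.376, -0.927, -0.0], [0.001, 0.0, -1.0]]
wrist_force: [-1.2, -0.0, -3.8]
finger_gap: 0.61
finger_force: 64.0
```

>>> {"name": "step_arm", "arguments": {
  "gripper": [1, 1, 1, 1, 1, 1, 1, 1],
  "delta_pos": [
    [0, 0, 0.001],
    [0, 0, 0.001],
    [0, 0, 0.002],
    [0, 0, 0.002],
    [0, 0, 0.002],
    [0, 0, 0.002],
    [0, 0, 0.002],
    [0, 0, 0.002]
  ],
  "turn": [
    [0, 0, 0],
    [0, 0, 0],
    [0, 0, 0],
    [0, 0, 0],
    [0, 0, 0],
    [0, 0, 0],
    [0, 0, 0],
    [0, 0, 0]
  ]
}}

```text
time: 13.25
tcp_pos: [0.6234, -0.1468, 0.0139]
ee_rot: [[0.927, 0.375, 0.002], [0.375, -0.927, -0.0], [0.002, 0.001, -1.0]]
wrist_force: [-3.6, 2.2, 7.3]
finger_gap: 0.614
finger_force: 65.0
```

Seated. I'll release, rise and go to the dome, turning to yaw 55.

>>> {"name": "step_arm", "arguments": {
  "gripper": [0, 0, 0, 0, 0, 0, 0, 0],
  "delta_pos": [
    [0, 0, 0],
    [0, 0, 0],
    [0, 0, 0],
    [0, 0, 0],
    [0, 0, 0],
    [0, 0, 0],
    [0, 0, -0.01],
    [0, 0, -0.04]
  ],
  "turn": [
    [0, 0, 0],
    [0, 0, 0],
    [0, 0, 0],
    [0, 0, 0],
    [0, 0, 0],
    [0, 0, 0],
    [0, 0, 0],
    [0, 0, 0]
  ]
}}

```text
time: 13.92
tcp_pos: [0.6194, -0.146, 0.0478]
ee_rot: [[0.927, 0.375, -0.009], [0.375, -0.927, 0.003], [-0.007, -0.006, -1.0]]
wrist_force: [0.2, 0.3, -0.4]
finger_gap: 1.001
finger_force: 0.0
```

```bash
python3 m.py .622,-.146,.14,22 .622,.124,.14,55  .622,.124,.006,55 .622,.124,.11,55 .4555,.2271,.11,55
```

```text
t 13.92 p [ 0.6194 -0.146   0.0478] yaw 22.04 tilt [-0.0092  0.0031 -1.    ] gap 1.001 F [ 0.2  0.3 -0.4]
(0.622, -0.146, 0.14, 22.0) d [ 0.0017  0.0004 -0.0923] turn 0.0008  dist 0.092
(0.622, 0.124, 0.14, 55.0) d [ 0.1011 -0.2503  0.    ] turn -0.576  dist 0.27
(0.622, 0.124, 0.006, 55.0) d [0.    0.    0.134] turn 0.0  dist 0.134
(0.622, 0.124, 0.11, 55.0) d [ 0.     0.    -0.104] turn 0.0  dist 0.104
(0.4555, 0.2271, 0.11, 55.0) d [-0.011  -0.1955  0.    ] turn 0.0  dist 0.196
```

>>> {"name": "step_arm", "arguments": {
  "gripper": [0, 0, 0, 0, 0, 0, 0, 0],
  "delta_pos": [
    [0, 0, -0.03],
    [0, 0, -0.06],
    [0, 0, -0.085],
    [0.006, -0.015, -0.09],
    [0.018, -0.045, -0.09],
    [0.031, -0.078, -0.09],
    [0.044, -0.11, -0.09],
    [0.057, -0.143, -0.09]
  ],
  "turn": [
    [0, 0, 0],
    [0, 0, 0],
    [0, 0, 0],
    [0, 0, 0],
    [0, 0, 0],
    [0, 0, 0],
    [0, 0, 0],
    [0, 0, 0]
  ]
}}

```text
time: 14.58
tcp_pos: [0.6211, 0.0089, 0.1411]
ee_rot: [[0.927, 0.375, -0.001], [0.375, -0.927, 0.0], [-0.0, -0.001, -1.0]]
wrist_force: [1.0, 0.4, 0.3]
finger_gap: 0.996
finger_force: 0.0
```

>>> {"name": "step_arm", "arguments": {
  "gripper": [0, 0, 0, 0, 0, 0, 0, 0],
  "delta_pos": [
    [0.01, -0.025, 0],
    [0.02, -0.05, 0],
    [0.029, -0.073, 0],
    [0.037, -0.092, 0],
    [0.042, -0.103, 0],
    [0.043, -0.107, 0],
    [0.043, -0.107, 0],
    [0.043, -0.107, 0]
  ],
  "turn": [
    [0, 0, -0.1],
    [0, 0, -0.2],
    [0, 0, -0.3],
    [0, 0, -0.4],
    [0, 0, -0.5],
    [0, 0, -0.576],
    [0, 0, -0.576],
    [0, 0, -0.576]
  ]
}}

```text
time: 15.25
tcp_pos: [0.6209, 0.123, 0.1409]
ee_rot: [[0.574, 0.819, -0.001], [0.819, -0.574, -0.0], [-0.001, -0.001, -1.0]]
wrist_force: [0.3, 0.2, -0.0]
finger_gap: 0.997
finger_force: 0.0
```

```bash
python3 padchk.py red .6239 .1247 .622,.124,.006,55
python3 - <<'E'
from h import *
st=ctrl.get_state(); im,d=ctrl.get_image("wrist"); K,R,o=cam("wrist",st)
v,u=np.mgrid[:400,:640]; P=np.stack([(u-K[0,2])/K[0,0]*d,(v-K[1,2])/K[1,1]*d,d],-1)@R.T+o
r=np.hypot(P[...,0]-.622,P[...,1]-.124)
t=(P[...,2]>.034)&(P[...,2]<.06)&(r<.035); print("dome",t.sum(),(P[t].max(0)+P[t].min(0))/2,np.ptp(P[t],axis=0))
S=cv2.cvtColor(im,cv2.COLOR_RGB2HSV)[...,1]
t=(P[...,2]>.009)&(P[...,2]<.016)&(r<.055)&(r>.028)&(S<90); lab=cv2.connectedComponents(t.astype(np.uint8))[1]
for k in range(1,lab.max()+1):
    g=P[lab==k][:,:2]
    if len(g)>40: e,E=np.linalg.eigh(np.cov(g.T)); print("rail",len(g),g.mean(0),np.degrees(np.arctan2(E[1,1],E[0,1])),np.sqrt(e*12))
E
```

```text
pad red [0.62475762 0.12544684] 507 med res 0.0007041671301059801
t 15.45 p [0.6215 0.1217 0.1412] yaw 54.95 tilt [-2.e-04 -2.e-04 -1.e+00] gap 1.0 F [ 0.  -0.1  0.2]
(0.622, 0.124, 0.006, 55.0) d [ 0.0023 -0.0009  0.1352] turn -0.0008  dist 0.135
dome 2483 [0.62404847 0.12606163 0.04433575] [0.04182724 0.04170979 0.02064419]
rail 830 [0.64417276 0.15434783] 145.9737522229026 [0.0082642  0.05967187]
rail 613 [0.60648971 0.09784484] 145.58968313614886 [0.00808975 0.0628777 ]
```

View pics/pc_red.png

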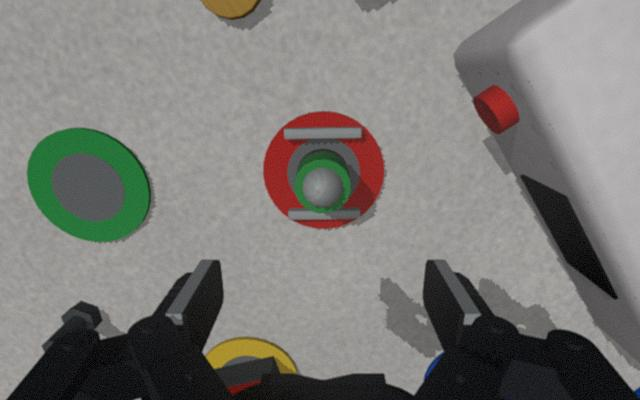

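The rails run horizontally in this view ((323,133) and (324,214)). The dome between them is at (322,188), and the fingers straddle it along the rails. Descending.

>>> {"name": "step_arm", "arguments": {
  "gripper": [0, 0, 0, 0, 0, 0, 0, 0],
  "delta_pos": [
    [0.003, 0, 0.02],
    [0.003, 0, 0.045],
    [0.003, 0, 0.07],
    [0.003, 0, 0.095],
    [0.003, 0, 0.115],
    [0.003, 0, 0.128],
    [0.003, 0, 0.134],
    [0.003, 0, 0.134]
  ],
  "turn": [
    [0, 0, 0],
    [0, 0, 0],
    [0, 0, 0],
    [0, 0, 0],
    [0, 0, 0],
    [0, 0, 0],
    [0, 0, 0],
    [0, 0, 0]
  ]
}}

```text
time: 16.17
tcp_pos: [0.6223, 0.1241, 0.0057]
ee_rot: [[0.574, 0.819, -0.003], [0.819, -0.574, -0.0], [-0.002, -0.002, -1.0]]
wrist_force: [-0.6, -0.7, 0.7]
finger_gap: 1.001
finger_force: 0.0
```

>>> {"name": "step_arm", "arguments": {
  "gripper": [1, 1, 1, 1, 1, 1, 1, 1],
  "delta_pos": [
    [0, 0, 0],
    [0, 0, 0],
    [0, 0, 0],
    [0, 0, 0],
    [0, 0, 0],
    [0, 0, 0],
    [0, 0, 0],
    [0, 0, 0]
  ],
  "turn": [
    [0, 0, 0],
    [0, 0, 0],
    [0, 0, 0],
    [0, 0, 0],
    [0, 0, 0],
    [0, 0, 0],
    [0, 0, 0],
    [0, 0, 0]
  ]
}}

```text
time: 16.83
tcp_pos: [0.6243, 0.1248, 0.0088]
ee_rot: [[0.573, 0.82, 0.003], [0.82, -0.573, 0.0], [0.002, 0.002, -1.0]]
wrist_force: [-0.7, -0.6, 6.3]
finger_gap: 0.474
finger_force: 61.3
```

>>> {"name": "step_arm", "arguments": {
  "gripper": [1, 1, 1, 1, 1, 1, 1, 1],
  "delta_pos": [
    [0, 0, -0.008],
    [0, 0, -0.02],
    [0, 0, -0.035],
    [0, 0, -0.05],
    [0, 0, -0.065],
    [0, 0, -0.08],
    [0, 0, -0.092],
    [0, 0, -0.1]
  ],
  "turn": [
    [0, 0, 0],
    [0, 0, 0],
    [0, 0, 0],
    [0, 0, 0],
    [0, 0, 0],
    [0, 0, 0],
    [0, 0, 0],
    [0, 0, 0]
  ]
}}

```text
time: 17.5
tcp_pos: [0.6236, 0.1247, 0.1092]
ee_rot: [[0.573, 0.82, 0.002], [0.82, -0.573, 0.0], [0.001, 0.001, -1.0]]
wrist_force: [1.1, 0.5, -2.8]
finger_gap: 0.476
finger_force: 61.0
```

```bash
python3 m.py .456,.2275,.107,55
```

```text
t 17.5 p [0.6236 0.1247 0.1092] yaw 55.05 tilt [ 0.0018  0.     -1.    ] gap 0.476 F [ 1.1  0.5 -2.8]
(0.456, 0.2275, 0.107, 55.0) d [-0.0118 -0.1963  0.0019] turn 0.0009  dist 0.197
```

>>> {"name": "step_arm", "arguments": {
  "gripper": [1, 1, 1, 1, 1, 1, 1, 1],
  "delta_pos": [
    [-0.001, -0.015, 0],
    [-0.003, -0.045, 0],
    [-0.005, -0.08, 0],
    [-0.007, -0.115, 0],
    [-0.009, -0.15, 0],
    [-0.011, -0.18, 0],
    [-0.012, -0.196, 0],
    [-0.012, -0.196, 0]
  ],
  "turn": [
    [0, 0, 0],
    [0, 0, 0],
    [0, 0, 0],
    [0, 0, 0],
    [0, 0, 0],
    [0, 0, 0],
    [0, 0, 0],
    [0, 0, 0]
  ]
}}

```text
time: 18.17
tcp_pos: [0.4516, 0.2282, 0.1073]
ee_rot: [[0.571, 0.821, -0.004], [0.821, -0.571, -0.0], [-0.002, -0.003, -1.0]]
wrist_force: [0.4, -0.1, -3.4]
finger_gap: 0.484
finger_force: 61.3
```

```bash
python3 padchk.py green .4555 .2271 .456,.2275,.107,55
```

```text
pad green [0.45644792 0.22767274] 397 med res 0.0005076686546632778
t 18.37 p [0.4575 0.2269 0.1076] yaw 55.03 tilt [ 2.2e-03 -1.0e-04 -1.0e+00] gap 0.473 F [ 0.6 -0.4 -2.9]
(0.456, 0.2275, 0.107, 55.0) d [-0.0003 -0.0016  0.0006] turn 0.0006  dist 0.002
```

>>> {"name": "step_arm", "arguments": {
  "gripper": [1, 1, 1, 1, 1, 1, 1, 1],
  "delta_pos": [
    [0, -0.001, 0.015],
    [0, -0.001, 0.035],
    [0, -0.001, 0.06],
    [0, -0.001, 0.08],
    [0, -0.001, 0.09],
    [0, -0.001, 0.095],
    [0, -0.001, 0.098],
    [0, -0.001, 0.099]
  ],
  "turn": [
    [0, 0, 0],
    [0, 0, 0],
    [0, 0, 0],
    [0, 0, 0],
    [0, 0, 0],
    [0, 0, 0],
    [0, 0, 0],
    [0, 0, 0]
  ]
}}

```text
time: 19.03
tcp_pos: [0.4559, 0.2274, 0.0088]
ee_rot: [[0.573, 0.819, 0.001], [0.819, -0.573, -0.0], [0.0, 0.001, -1.0]]
wrist_force: [-1.6, -3.6, 4.0]
finger_gap: 0.478
finger_force: 61.6
```

>>> {"name": "step_arm", "arguments": {
  "gripper": [1, 1, 1, 1, 1, 1, 1, 1],
  "delta_pos": [
    [0, 0, 0.001],
    [0, 0, 0.001],
    [0, 0, 0.002],
    [0, 0, 0.002],
    [0, 0, 0.002],
    [0, 0, 0.002],
    [0, 0, 0.002],
    [0, 0, 0.002]
  ],
  "turn": [
    [0, 0, 0],
    [0, 0, 0],
    [0, 0, 0],
    [0, 0, 0],
    [0, 0, 0],
    [0, 0, 0],
    [0, 0, 0],
    [0, 0, 0]
  ]
}}

```text
time: 19.7
tcp_pos: [0.456, 0.2275, 0.0087]
ee_rot: [[0.572, 0.82, 0.003], [0.82, -0.572, 0.0], [0.002, 0.002, -1.0]]
wrist_force: [-3.4, -4.3, 12.5]
finger_gap: 0.472
finger_force: 63.1
```

>>> {"name": "step_arm", "arguments": {
  "gripper": [0, 0, 0, 0, 0, 0, 0, 0],
  "delta_pos": [
    [0, 0, 0],
    [0, 0, 0],
    [0, 0, 0],
    [0, 0, 0],
    [0, 0, 0],
    [0, 0, 0],
    [0, 0, -0.01],
    [0, 0, -0.04]
  ],
  "turn": [
    [0, 0, 0],
    [0, 0, 0],
    [0, 0, 0],
    [0, 0, 0],
    [0, 0, 0],
    [0, 0, 0],
    [0, 0, 0],
    [0, 0, 0]
  ]
}}

```text
time: 20.37
tcp_pos: [0.4518, 0.2266, 0.0438]
ee_rot: [[0.573, 0.82, -0.009], [0.82, -0.573, -0.003], [-0.007, -0.005, -1.0]]
wrist_force: [0.6, -1.0, -0.3]
finger_gap: 1.0
finger_force: 0.0
```

```bash
python3 m.py .456,.2275,.14,55 .447,.12,.14,17 .4352,-.009,.14,-20 .4352,-.009,.016,-20
```

```text
t 20.37 p [0.4518 0.2266 0.0438] yaw 55.05 tilt [-0.0086 -0.003  -1.    ] gap 1.0 F [ 0.6 -1.  -0.3]
(0.456, 0.2275, 0.14, 55.0) d [ 0.0024  0.0024 -0.0963] turn 0.0008  dist 0.096
(0.447, 0.12, 0.14, 17.0) d [-0.0932  0.0543  0.    ] turn 0.6632  dist 0.108
(0.4352, -0.009, 0.14, -20.0) d [-0.049   0.1199  0.    ] turn 0.6458  dist 0.13
(0.4352, -0.009, 0.016, -20.0) d [0.    0.    0.124] turn 0.0  dist 0.124
```

>>> {"name": "step_arm", "arguments": {
  "gripper": [0, 0, 0, 0, 0, 0, 0, 0],
  "delta_pos": [
    [0, 0, -0.03],
    [0, 0, -0.06],
    [0, 0, -0.085],
    [-0.013, 0.008, -0.095],
    [-0.035, 0.02, -0.095],
    [-0.055, 0.032, -0.095],
    [-0.075, 0.044, -0.095],
    [-0.093, 0.054, -0.095]
  ],
  "turn": [
    [0, 0, 0],
    [0, 0, 0.1],
    [0, 0, 0.2],
    [0, 0, 0.3],
    [0, 0, 0.4],
    [0, 0, 0.5],
    [0, 0, 0.6],
    [0, 0, 0.663]
  ]
}}

```text
time: 21.03
tcp_pos: [0.4457, 0.1194, 0.1421]
ee_rot: [[0.957, 0.29, 0.001], [0.29, -0.957, -0.0], [0.001, 0.001, -1.0]]
wrist_force: [-0.2, 0.2, -0.2]
finger_gap: 0.998
finger_force: 0.0
```

>>> {"name": "step_arm", "arguments": {
  "gripper": [0, 0, 0, 0, 0, 0, 0, 0],
  "delta_pos": [
    [-0.008, 0.02, 0],
    [-0.016, 0.04, 0],
    [-0.025, 0.06, 0],
    [-0.033, 0.08, 0],
    [-0.041, 0.1, 0],
    [-0.047, 0.114, 0],
    [-0.049, 0.12, 0],
    [-0.049, 0.12, 0]
  ],
  "turn": [
    [0, 0, 0.1],
    [0, 0, 0.2],
    [0, 0, 0.3],
    [0, 0, 0.4],
    [0, 0, 0.5],
    [0, 0, 0.6],
    [0, 0, 0.646],
    [0, 0, 0.646]
  ]
}}

```text
time: 21.7
tcp_pos: [0.4343, -0.0099, 0.1419]
ee_rot: [[0.939, -0.344, 0.001], [-0.344, -0.939, -0.001], [0.001, 0.0, -1.0]]
wrist_force: [0.2, 0.5, -0.3]
finger_gap: 1.0
finger_force: 0.0
```

```bash
python3 padchk.py yellow .4362 -.0091
python3 - <<'E'
from h import *
from m import plan
st=ctrl.get_state(); im,d=ctrl.get_image("wrist"); K,R,o=cam("wrist",st)
v,u=np.mgrid[:400,:640]; P=np.stack([(u-K[0,2])/K[0,0]*d,(v-K[1,2])/K[1,1]*d,d],-1)@R.T+o
t=(P[...,2]>.044)&(P[...,2]<.055)&(np.hypot(P[...,0]-.4352,P[...,1]+.009)<.046)
n,lab,_,_=cv2.connectedComponentsWithStats(t.astype(np.uint8)); print([ (lab==k).sum() for k in range(1,n)])
print(cv2.minAreaRect((P[t][:,:2]*1000).astype(np.float32)))
plan([(.4352,-.009,.016,-20)])
E
```

```text
pad yellow [ 0.43694136 -0.00877705] 400 med res 0.0004965565075069032
t 21.9 p [ 0.4343 -0.008   0.1415] yaw -19.87 tilt [ 3.e-04  2.e-04 -1.e+00] gap 1.002 F [ 0.8 -1.  -0.1]
[np.int64(1849), np.int64(1848), np.int64(1), np.int64(1), np.int64(1), np.int64(1)]
((436.8668518066406, -8.248035430908203), (43.993717193603516, 70.28215789794922), 69.93431091308594)
t 21.95 p [ 0.4343 -0.0079  0.1414] yaw -19.86 tilt [ 2.e-04  2.e-04 -1.e+00] gap 1.0 F [-0.5 -0.2 -0.3]
(0.4352, -0.009, 0.016, -20) d [0.0012 0.0007 0.1254] turn 0.0024  dist 0.125
```

View pics/pc_yellow.png

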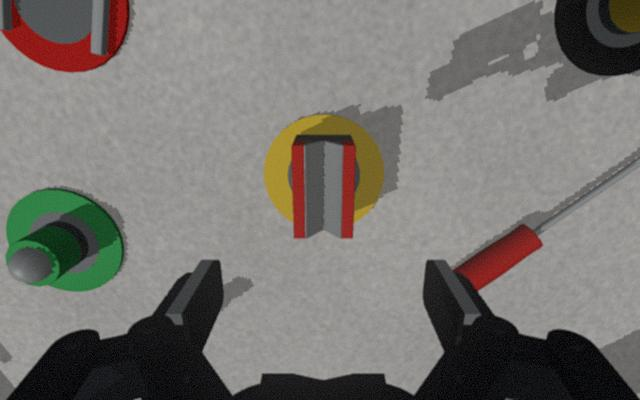

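The V rest is at (323,188), aligned with the tool and centred between the fingers. Descending and gripping.

>>> {"name": "step_arm", "arguments": {
  "gripper": [0, 0, 0, 0, 0, 0, 0, 0],
  "delta_pos": [
    [0.002, 0, 0.02],
    [0.002, 0, 0.045],
    [0.002, 0, 0.07],
    [0.002, 0, 0.095],
    [0.002, 0, 0.112],
    [0.002, 0, 0.121],
    [0.002, 0, 0.125],
    [0.002, 0, 0.125]
  ],
  "turn": [
    [0, 0, 0],
    [0, 0, 0],
    [0, 0, 0],
    [0, 0, 0],
    [0, 0, 0],
    [0, 0, 0],
    [0, 0, 0],
    [0, 0, 0]
  ]
}}

```text
time: 22.62
tcp_pos: [0.4356, -0.0087, 0.0155]
ee_rot: [[0.94, -0.34, -0.002], [-0.34, -0.94, 0.0], [-0.002, 0.0, -1.0]]
wrist_force: [0.0, 0.1, 0.2]
finger_gap: 1.001
finger_force: 0.0
```

>>> {"name": "step_arm", "arguments": {
  "gripper": [1, 1, 1, 1, 1, 1, 1, 1],
  "delta_pos": [
    [0, 0, 0],
    [0, 0, 0],
    [0, 0, 0],
    [0, 0, 0],
    [0, 0, 0],
    [0, 0, 0],
    [0, 0, 0],
    [0, 0, 0]
  ],
  "turn": [
    [0, 0, 0],
    [0, 0, 0],
    [0, 0, 0],
    [0, 0, 0],
    [0, 0, 0],
    [0, 0, 0],
    [0, 0, 0],
    [0, 0, 0]
  ],
  "squeeze": 80
}}

```text
time: 23.28
tcp_pos: [0.437, -0.0094, 0.0173]
ee_rot: [[0.94, -0.341, 0.002], [-0.341, -0.94, -0.0], [0.002, -0.0, -1.0]]
wrist_force: [-0.0, -0.2, 5.0]
finger_gap: 0.504
finger_force: 82.4
```

>>> {"name": "step_arm", "arguments": {
  "gripper": [1, 1, 1, 1, 1, 1, 1, 1],
  "delta_pos": [
    [0, 0, -0.008],
    [0, 0, -0.02],
    [0, 0, -0.035],
    [0, 0, -0.05],
    [0, 0, -0.065],
    [0, 0, -0.08],
    [0, 0, -0.092],
    [0, 0, -0.1]
  ],
  "turn": [
    [0, 0, 0],
    [0, 0, 0],
    [0, 0, 0],
    [0, 0, 0],
    [0, 0, 0],
    [0, 0, 0],
    [0, 0, 0],
    [0, 0, 0]
  ]
}}

```text
time: 23.95
tcp_pos: [0.4358, -0.0092, 0.1174]
ee_rot: [[0.94, -0.341, 0.001], [-0.341, -0.94, -0.0], [0.001, 0.0, -1.0]]
wrist_force: [0.2, -0.1, -6.5]
finger_gap: 0.504
finger_force: 82.5
```

```bash
python3 m.py .625,.1257,.117,-34.3
```

```text
t 23.95 p [ 0.4358 -0.0092  0.1174] yaw -19.95 tilt [ 5.e-04 -2.e-04 -1.e+00] gap 0.504 F [ 0.2 -0.1 -6.5]
(0.625, 0.1257, 0.117, -34.3) d [ 0.1318 -0.1913  0.0005] turn 0.2505  dist 0.232
```

>>> {"name": "step_arm", "arguments": {
  "gripper": [1, 1, 1, 1, 1, 1, 1, 1],
  "delta_pos": [
    [0.008, -0.012, 0],
    [0.022, -0.032, 0],
    [0.042, -0.061, 0],
    [0.062, -0.09, 0],
    [0.082, -0.119, 0],
    [0.102, -0.148, 0],
    [0.12, -0.174, 0],
    [0.131, -0.191, 0]
  ],
  "turn": [
    [0, 0, 0.02],
    [0, 0, 0.05],
    [0, 0, 0.09],
    [0, 0, 0.13],
    [0, 0, 0.17],
    [0, 0, 0.21],
    [0, 0, 0.24],
    [0, 0, 0.25]
  ]
}}

```text
time: 24.62
tcp_pos: [0.6268, 0.1277, 0.1153]
ee_rot: [[0.826, -0.563, 0.001], [-0.563, -0.826, 0.001], [0.0, -0.001, -1.0]]
wrist_force: [1.1, -1.0, -5.3]
finger_gap: 0.507
finger_force: 82.8
```

```bash
python3 padchk.py red .6239 .1247 .625,.1257,.117,-34.3;  python3 - <<'E'
from h import *
st=ctrl.get_state(); im,d=ctrl.get_image("wrist"); K,R,o=cam("wrist",st)
v,u=np.mgrid[:400,:640]; P=np.stack([(u-K[0,2])/K[0,0]*d,(v-K[1,2])/K[1,1]*d,d],-1)@R.T+o
t=(P[...,2]>.145)&(P[...,2]<.156)&(np.hypot(P[...,0]-.625,P[...,1]-.1257)<.046)
print("V",t.sum(),P[t][:,2].mean(),cv2.minAreaRect((P[t][:,:2]*1000).astype(np.float32)))
r=np.hypot(P[...,0]-.625,P[...,1]-.1257); S=cv2.cvtColor(im,cv2.COLOR_RGB2HSV)[...,1]
t=(P[...,2]>.009)&(P[...,2]<.016)&(r<.055)&(r>.028)&(S<90); lab=cv2.connectedComponents(t.astype(np.uint8))[1]
for k in range(1,lab.max()+1):
    g=P[lab==k][:,:2]
    if len(g)>40: e,E=np.linalg.eigh(np.cov(g.T)); print("rail",len(g),g.mean(0),np.degrees(np.arctan2(E[1,1],E[0,1])),np.sqrt(e*12))
E
```

```text
pad red [0.6242287  0.12601112] 384 med res 0.0007697296171343022
t 24.82 p [0.6232 0.1257 0.1148] yaw -34.22 tilt [-4.e-03 -9.e-04 -1.e+00] gap 0.502 F [-0.2  0.2 -6.6]
(0.625, 0.1257, 0.117, -34.3) d [ 0.0015 -0.001  -0.0022] turn 0.0015  dist 0.003
V 10855 0.14751092177367592 ((624.5654907226562, 126.1411361694336), (70.07945251464844, 68.52027130126953), 55.83359146118164)
rail 429 [0.65782238 0.14451648] 143.11748634597913 [0.00812022 0.02917973]
rail 431 [0.62012165 0.08824075] 147.78714062528985 [0.0082672  0.02876181]
```

View pics/pc_red.png

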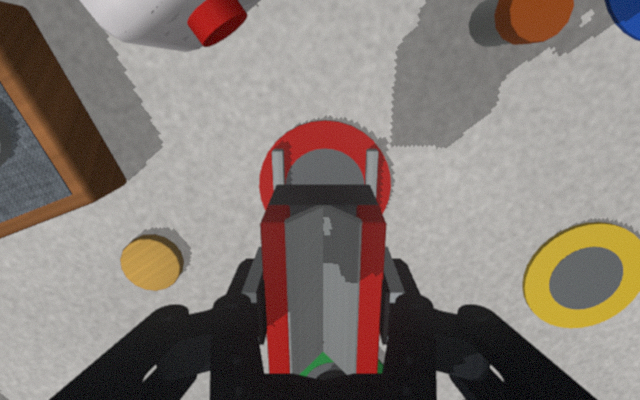

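The V rest is in line with both rails ((278,170) and (372,170)) and centred between them. Lowering.

>>> {"name": "step_arm", "arguments": {
  "gripper": [1, 1, 1, 1, 1, 1, 1, 1],
  "delta_pos": [
    [0.001, -0.001, 0.012],
    [0.001, -0.001, 0.03],
    [0.001, -0.001, 0.05],
    [0.001, -0.001, 0.068],
    [0.001, -0.001, 0.08],
    [0.001, -0.001, 0.088],
    [0.001, -0.001, 0.094],
    [0.001, -0.001, 0.098]
  ],
  "turn": [
    [0, 0, 0],
    [0, 0, 0],
    [0, 0, 0],
    [0, 0, 0],
    [0, 0, 0],
    [0, 0, 0],
    [0, 0, 0],
    [0, 0, 0]
  ]
}}

```text
time: 25.53
tcp_pos: [0.6259, 0.1256, 0.0178]
ee_rot: [[0.826, -0.563, -0.0], [-0.563, -0.826, -0.0], [0.0, 0.0, -1.0]]
wrist_force: [-0.3, 0.9, -4.5]
finger_gap: 0.5
finger_force: 83.3
```

>>> {"name": "step_arm", "arguments": {
  "gripper": [1, 1, 1, 1, 1, 1, 1, 1],
  "delta_pos": [
    [0, 0, 0.001],
    [0, 0, 0.001],
    [0, 0, 0.002],
    [0, 0, 0.002],
    [0, 0, 0.003],
    [0, 0, 0.003],
    [0, 0, 0.003],
    [0, 0, 0.003]
  ],
  "turn": [
    [0, 0, 0],
    [0, 0, 0],
    [0, 0, 0],
    [0, 0, 0],
    [0, 0, 0],
    [0, 0, 0],
    [0, 0, 0],
    [0, 0, 0]
  ]
}}

```text
time: 26.2
tcp_pos: [0.6267, 0.1259, 0.0174]
ee_rot: [[0.826, -0.563, 0.003], [-0.563, -0.826, -0.0], [0.002, -0.001, -1.0]]
wrist_force: [-1.4, 0.6, 5.5]
finger_gap: 0.5
finger_force: 84.6
```

>>> {"name": "step_arm", "arguments": {
  "gripper": [0, 0, 0, 0, 0, 0, 0, 0],
  "delta_pos": [
    [0, 0, 0],
    [0, 0, 0],
    [0, 0, 0],
    [0, 0, 0],
    [0, 0, 0],
    [0, 0, 0],
    [0, 0, -0.01],
    [0, 0, -0.04]
  ],
  "turn": [
    [0, 0, 0],
    [0, 0, 0],
    [0, 0, 0],
    [0, 0, 0],
    [0, 0, 0],
    [0, 0, 0],
    [0, 0, 0],
    [0, 0, 0]
  ]
}}

```text
time: 26.87
tcp_pos: [0.6224, 0.1254, 0.0518]
ee_rot: [[0.826, -0.563, -0.01], [-0.563, -0.826, -0.001], [-0.007, 0.006, -1.0]]
wrist_force: [-0.1, 0.2, 0.4]
finger_gap: 1.001
finger_force: 0.0
```

```bash
python3 m.py .625,.1257,.15,-34.3 .555,-.06,.15,-8 .484,-.257,.14,22
```

```text
t 26.87 p [0.6224 0.1254 0.0518] yaw -34.28 tilt [-0.0097 -0.001  -1.    ] gap 1.001 F [-0.1  0.2  0.4]
(0.625, 0.1257, 0.15, -34.3) d [ 0.0013 -0.0011 -0.0983] turn 0.0003  dist 0.098
(0.555, -0.06, 0.15, -8.0) d [0.0468 0.1929 0.    ] turn -0.459  dist 0.198
(0.484, -0.257, 0.14, 22.0) d [-0.0429  0.205   0.01  ] turn -0.5236  dist 0.21
```

>>> {"name": "step_arm", "arguments": {
  "gripper": [0, 0, 0, 0, 0, 0, 0, 0],
  "delta_pos": [
    [0, 0, -0.03],
    [0, 0, -0.065],
    [0, 0, -0.095],
    [0.009, 0.035, -0.098],
    [0.018, 0.074, -0.098],
    [0.027, 0.113, -0.098],
    [0.037, 0.152, -0.098],
    [0.046, 0.191, -0.098]
  ],
  "turn": [
    [0, 0, 0],
    [0, 0, 0],
    [0, 0, 0],
    [0, 0, -0.09],
    [0, 0, -0.18],
    [0, 0, -0.27],
    [0, 0, -0.36],
    [0, 0, -0.459]
  ]
}}

```text
time: 27.53
tcp_pos: [0.5557, -0.0593, 0.1543]
ee_rot: [[0.991, -0.133, 0.001], [-0.133, -0.991, -0.001], [0.002, 0.0, -1.0]]
wrist_force: [1.2, -0.2, 0.2]
finger_gap: 1.0
finger_force: 0.0
```

>>> {"name": "step_arm", "arguments": {
  "gripper": [0, 0, 0, 0, 0, 0, 0, 0],
  "delta_pos": [
    [-0.007, 0.035, 0.002],
    [-0.015, 0.07, 0.004],
    [-0.022, 0.105, 0.006],
    [-0.029, 0.14, 0.008],
    [-0.036, 0.175, 0.01],
    [-0.041, 0.197, 0.01],
    [-0.043, 0.206, 0.01],
    [-0.043, 0.206, 0.01]
  ],
  "turn": [
    [0, 0, -0.09],
    [0, 0, -0.18],
    [0, 0, -0.27],
    [0, 0, -0.36],
    [0, 0, -0.45],
    [0, 0, -0.524],
    [0, 0, -0.524],
    [0, 0, -0.524]
  ]
}}

```text
time: 28.2
tcp_pos: [0.4847, -0.2579, 0.1439]
ee_rot: [[0.929, 0.371, 0.001], [0.371, -0.929, -0.001], [0.0, 0.001, -1.0]]
wrist_force: [-0.8, -0.2, 0.4]
finger_gap: 0.998
finger_force: 0.0
```

Run:
```python
from h import *
from m import plan
for k in range(3): ctrl.get_image("top")
st=ctrl.get_state(); im,d=ctrl.get_image("wrist"); K,R,o=cam("wrist",st)
v,u=np.mgrid[:400,:640]; P=np.stack([(u-K[0,2])/K[0,0]*d,(v-K[1,2])/K[1,1]*d,d],-1)@R.T+o
t=(P[...,2]>.035)&(P[...,2]<.045)&(np.hypot(P[...,0]-.484,P[...,1]+.257)<.04); print(t.sum(),(P[t].max(0)+P[t].min(0))/2,np.ptp(P[t],axis=0))
plan([(.484,-.257,.006,22)])
```

```text
1906 [ 0.48521022 -0.25723264  0.03998876] [0.04328965 0.04350554 0.00994976]
t 28.4 p [ 0.4856 -0.2545  0.1435] yaw 22.08 tilt [ 3.e-04  6.e-04 -1.e+00] gap 0.999 F [-0.3 -0.2 -0.7]
(0.484, -0.257, 0.006, 22) d [-0.0025  0.0018  0.1375] turn 0.0014  dist 0.138
```

>>> {"name": "step_arm", "arguments": {
  "gripper": [0, 0, 0, 0, 0, 0, 0, 0],
  "delta_pos": [
    [-0.001, 0.001, 0.025],
    [-0.001, 0.001, 0.05],
    [-0.001, 0.001, 0.075],
    [-0.001, 0.001, 0.1],
    [-0.001, 0.001, 0.12],
    [-0.001, 0.001, 0.132],
    [-0.001, 0.001, 0.137],
    [-0.001, 0.001, 0.137]
  ],
  "turn": [
    [0, 0, 0],
    [0, 0, 0],
    [0, 0, 0],
    [0, 0, 0],
    [0, 0, 0],
    [0, 0, 0],
    [0, 0, 0],
    [0, 0, 0]
  ]
}}

```text
time: 29.07
tcp_pos: [0.4844, -0.2555, 0.0053]
ee_rot: [[0.926, 0.377, -0.002], [0.377, -0.926, 0.002], [-0.001, -0.002, -1.0]]
wrist_force: [-0.9, -0.5, -0.0]
finger_gap: 0.999
finger_force: 0.0
```

>>> {"name": "step_arm", "arguments": {
  "gripper": [1, 1, 1, 1, 1, 1, 1, 1],
  "delta_pos": [
    [0, 0, 0],
    [0, 0, 0],
    [0, 0, 0],
    [0, 0, 0],
    [0, 0, 0],
    [0, 0, 0],
    [0, 0, 0],
    [0, 0, 0]
  ],
  "turn": [
    [0, 0, 0],
    [0, 0, 0],
    [0, 0, 0],
    [0, 0, 0],
    [0, 0, 0],
    [0, 0, 0],
    [0, 0, 0],
    [0, 0, 0]
  ],
  "squeeze": 60
}}

```text
time: 29.73
tcp_pos: [0.4854, -0.2576, 0.0077]
ee_rot: [[0.927, 0.375, 0.002], [0.375, -0.927, -0.001], [0.002, 0.002, -1.0]]
wrist_force: [-0.2, 2.0, 5.4]
finger_gap: 0.496
finger_force: 60.8
```

>>> {"name": "step_arm", "arguments": {
  "gripper": [1, 1, 1, 1, 1, 1, 1, 1],
  "delta_pos": [
    [0, 0, -0.008],
    [0, 0, -0.02],
    [0, 0, -0.035],
    [0, 0, -0.05],
    [0, 0, -0.065],
    [0, 0, -0.08],
    [0, 0, -0.092],
    [0, 0, -0.1]
  ],
  "turn": [
    [0, 0, 0],
    [0, 0, 0],
    [0, 0, 0],
    [0, 0, 0],
    [0, 0, 0],
    [0, 0, 0],
    [0, 0, 0],
    [0, 0, 0]
  ]
}}

```text
time: 30.4
tcp_pos: [0.4844, -0.2573, 0.1075]
ee_rot: [[0.927, 0.375, 0.0], [0.375, -0.927, -0.001], [0.0, 0.001, -1.0]]
wrist_force: [0.1, 0.1, -5.1]
finger_gap: 0.497
finger_force: 61.6
```

```bash
python3 m.py .4367,-.009,.106,22
```

```text
t 30.4 p [ 0.4844 -0.2573  0.1075] yaw 22.04 tilt [ 5.e-04 -5.e-04 -1.e+00] gap 0.497 F [ 0.1  0.1 -5.1]
(0.4367, -0.009, 0.106, 22.0) d [ 0.0489 -0.248   0.0013] turn 0.0006  dist 0.253
```

>>> {"name": "step_arm", "arguments": {
  "gripper": [1, 1, 1, 1, 1, 1, 1, 1],
  "delta_pos": [
    [0.003, -0.015, 0],
    [0.009, -0.045, 0],
    [0.016, -0.083, 0],
    [0.024, -0.121, 0],
    [0.031, -0.159, 0],
    [0.039, -0.197, 0],
    [0.045, -0.23, 0],
    [0.049, -0.248, 0]
  ],
  "turn": [
    [0, 0, 0],
    [0, 0, 0],
    [0, 0, 0],
    [0, 0, 0],
    [0, 0, 0],
    [0, 0, 0],
    [0, 0, 0],
    [0, 0, 0]
  ]
}}

```text
time: 31.07
tcp_pos: [0.4329, -0.0049, 0.1054]
ee_rot: [[0.926, 0.377, -0.005], [0.377, -0.926, 0.003], [-0.003, -0.004, -1.0]]
wrist_force: [-0.6, 0.2, -4.3]
finger_gap: 0.503
finger_force: 62.0
```

```bash
python3 padchk.py yellow .4362 -.0091 .4367,-.009,.106,22
```

```text
pad yellow [ 0.43656597 -0.00907658] 475 med res 0.00047818284575489034
t 31.27 p [ 0.4361 -0.0083  0.106 ] yaw 22.16 tilt [-9.e-04 -4.e-04 -1.e+00] gap 0.495 F [ 0.1 -0.7 -4.6]
(0.4367, -0.009, 0.106, 22.0) d [ 0.0003  0.0009 -0.    ] turn 0.0028  dist 0.001
```

>>> {"name": "step_arm", "arguments": {
  "gripper": [1, 1, 1, 1, 1, 1, 1, 1],
  "delta_pos": [
    [0, 0, 0.015],
    [0, 0, 0.035],
    [0, 0, 0.06],
    [0, 0, 0.08],
    [0, 0, 0.09],
    [0, 0, 0.095],
    [0, 0, 0.098],
    [0, 0, 0.1]
  ],
  "turn": [
    [0, 0, 0],
    [0, 0, 0],
    [0, 0, 0],
    [0, 0, 0],
    [0, 0, 0],
    [0, 0, 0],
    [0, 0, 0],
    [0, 0, 0]
  ]
}}

```text
time: 31.93
tcp_pos: [0.4367, -0.0098, 0.0076]
ee_rot: [[0.927, 0.375, -0.001], [0.375, -0.927, -0.001], [-0.001, 0.0, -1.0]]
wrist_force: [-8.9, -1.0, 33.7]
finger_gap: 0.497
finger_force: 65.7
```

>>> {"name": "step_arm", "arguments": {
  "gripper": [1, 1, 1, 1, 1, 1, 1, 1],
  "delta_pos": [
    [0, 0, 0.001],
    [0, 0, 0.001],
    [0, 0, 0.002],
    [0, 0, 0.002],
    [0, 0, 0.002],
    [0, 0, 0.002],
    [0, 0, 0.002],
    [0, 0, 0.002]
  ],
  "turn": [
    [0, 0, 0],
    [0, 0, 0],
    [0, 0, 0],
    [0, 0, 0],
    [0, 0, 0],
    [0, 0, 0],
    [0, 0, 0],
    [0, 0, 0]
  ]
}}

```text
time: 32.6
tcp_pos: [0.4368, -0.0098, 0.0076]
ee_rot: [[0.927, 0.375, 0.001], [0.375, -0.927, -0.001], [0.0, 0.001, -1.0]]
wrist_force: [-8.7, -1.0, 27.4]
finger_gap: 0.498
finger_force: 65.8
```

>>> {"name": "step_arm", "arguments": {
  "gripper": [0, 0, 0, 0, 0, 0, 0, 0],
  "delta_pos": [
    [0, 0, -0.002],
    [0, 0, -0.002],
    [0, 0, -0.002],
    [0, 0, -0.002],
    [0, 0, -0.002],
    [0, 0, -0.002],
    [0, 0, -0.015],
    [0, 0, -0.045]
  ],
  "turn": [
    [0, 0, 0],
    [0, 0, 0],
    [0, 0, 0],
    [0, 0, 0],
    [0, 0, 0],
    [0, 0, 0],
    [0, 0, 0],
    [0, 0, 0]
  ]
}}

```text
time: 33.27
tcp_pos: [0.4339, -0.0085, 0.0469]
ee_rot: [[0.927, 0.375, -0.009], [0.375, -0.927, 0.001], [-0.007, -0.005, -1.0]]
wrist_force: [-0.5, -0.2, -0.9]
finger_gap: 1.002
finger_force: 0.0
```

>>> {"name": "step_arm", "arguments": {
  "gripper": [0, 0, 0, 0, 0, 0, 0, 0],
  "delta_pos": [
    [0, 0, -0.03],
    [0, 0, -0.065],
    [0, 0, -0.1],
    [-0.02, 0.03, -0.12],
    [-0.03, 0.065, -0.13],
    [-0.04, 0.1, -0.14],
    [-0.05, 0.135, -0.15],
    [-0.06, 0.17, -0.15]
  ],
  "turn": [
    [0, 0, 0],
    [0, 0, 0],
    [0, 0, 0],
    [0, 0, 0],
    [0, 0, 0],
    [0, 0, 0],
    [0, 0, 0],
    [0, 0, 0]
  ]
}}

```text
time: 33.93
tcp_pos: [0.4461, -0.1912, 0.2013]
ee_rot: [[0.927, 0.376, 0.004], [0.376, -0.927, -0.002], [0.003, 0.003, -1.0]]
wrist_force: [0.5, -0.2, 0.7]
finger_gap: 0.999
finger_force: 0.0
```

>>> {"name": "step_arm", "arguments": {
  "gripper": [0, 0, 0, 0, 0, 0, 0, 0],
  "delta_pos": [
    [-0.01, 0.035, 0],
    [-0.02, 0.07, 0],
    [-0.03, 0.1, 0],
    [-0.04, 0.13, 0],
    [-0.05, 0.16, 0],
    [-0.06, 0.18, 0],
    [-0.06, 0.18, 0],
    [-0.06, 0.18, 0]
  ],
  "turn": [
    [0, 0, 0],
    [0, 0, 0],
    [0, 0, 0],
    [0, 0, 0],
    [0, 0, 0],
    [0, 0, 0],
    [0, 0, 0],
    [0, 0, 0]
  ]
}}

```text
time: 34.6
tcp_pos: [0.4567, -0.3792, 0.1982]
ee_rot: [[0.928, 0.374, -0.001], [0.374, -0.928, 0.002], [-0.0, -0.002, -1.0]]
wrist_force: [0.7, -0.4, 0.1]
finger_gap: 0.997
finger_force: 0.0
```

Run:
```python
from h import *
from m import plan
plan([])
im,d=ctrl.get_image("top"); save(im,"top_end"); K,R,o=cam("top")
v,u=np.mgrid[:400,:640]; P=np.stack([(u-K[0,2])/K[0,0]*d,(v-K[1,2])/K[1,1]*d,d],-1)@R.T+o
for n,x,y in(("red",.6245,.1253),("blue",.621,-.1463),("yellow",.4365,-.009),("green",.4558,.2273)):
    t=(np.hypot(P[...,0]-x,P[...,1]-y)<.046)&(P[...,2]>.033)&(P[...,2]<.07); q=P[t]
    print(n,np.round((q.max(0)+q.min(0))/2-[x,y,0],4),"top",np.percentile(q[:,2],98), cv2.minAreaRect((q[:,:2]*1000).astype(np.float32)) if n=="red" else "")
t=(np.hypot(u-325,v-140)<20)&(P[...,2]>.04); print("tube",P[t].mean(0))
```

```text
t 34.6 p [ 0.4567 -0.3792  0.1982] yaw 21.93 tilt [-0.0011  0.0015 -1.    ] gap 0.997 F [ 0.7 -0.4  0.1]
red [-0.0004  0.0008  0.0423] top 0.05048434857311621 ((624.870849609375, 126.41122436523438), (45.178733825683594, 69.98493957519531), 55.48271942138672)
blue [-0.0005 -0.0013  0.0427] top 0.05126394995195502 
yellow [-0.0021 -0.0021  0.0501] top 0.06223103508640154 
green [-0.0007 -0.0005  0.0444] top 0.05360983862508358 
tube [ 0.6461442  -0.02864587  0.072511  ]
```

View pics/top_end.png

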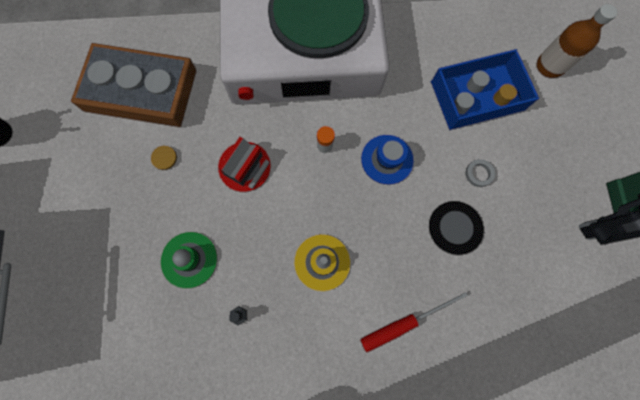

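All four rests stand on their own pads: red (244,163), blue (390,155), yellow (322,262) and green (187,258). Their centres are within 3 mm of the pads' centres, and the tube is unmoved at (325,138).

```bash
python3 -c "
from bench import ctrl; print(ctrl.sign_off())"
```

```text
the job is handed in; nothing more can be done
None
```

All four rests stand on their own pads, each within about 3 mm of the centre in the last top view, with the V rest down between the red rails and the indenter tube unmoved; the job was handed in at about 35 s of the 144 s, and sign-off returned no verdict.

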